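# Put the microscope accessories back in their rests

### The job

Tidy the microscope bench: put each of the four loose microscope accessories into the shallow grey rest whose recess matches it in shape and size - the wide round objective into the large round rest, the tall slim eyepiece into the small round one, the square beam splitter into the square one, and the long filter slider lengthwise into the long one. Keep them upright and set each one down gently, flat on the floor of its rest. Leave the little glass jar and the slide box where they stand.

Things in the scene. Friction and masses are not known exactly. Their poses are not given: they have to be found in the camera images.
- objective: Auxiliary objective lens: loose black upright cylinder with two thin aluminium bands and a wide glass top, diameter 54 mm, height 38 mm, about 0.18 kg. Origin at the centre of its underside, z up its axis; any yaw is alike.
- eyepiece: Eyepiece: loose tall slim upright cylinder, height 64 mm. Aluminium foot of diameter 34 mm (height 0 to 18 mm), black collar of diameter 40 mm (18 to 58 mm; grip here), rubber eyecup of diameter 36 mm on top; about 0.12 kg. Origin at the centre of its underside, z up; any yaw is alike.
- splitter: Beam splitter: loose aluminium cube of 44 mm with a round black-rimmed window on top, about 0.16 kg. Origin at the centre of its underside, z up, x and y square to its sides.
- slider: Filter slider: loose black bar with aluminium ends and two small round windows on top, 96 mm long (its x), 24 mm wide (its y), 30 mm high, about 0.11 kg. Origin at the centre of its underside, z up.
- rest_large_round: Grey shallow tray with a dark rubber floor, fixed to the bench. Round recess of diameter 74 mm, for the objective (10 mm of play all round). Floor 3 mm and rim top 8 mm above the bench, rim 6 mm thick. Origin at the centre of its underside (bench height), z up.
- rest_small_round: Grey shallow tray with a dark rubber floor, fixed to the bench. Round recess of diameter 52 mm, for the eyepiece (9 mm of play all round its foot). Floor 3 mm and rim top 8 mm above the bench, rim 6 mm thick. Origin at the centre of its underside (bench height), z up.
- rest_square: Grey shallow tray with a dark rubber floor, fixed to the bench. Square recess of 62 mm, sides along its x and y, for the beam splitter (9 mm of play each side). Floor 3 mm and rim top 8 mm above the bench, rim 6 mm thick. Origin at the centre of its underside (bench height), z up.
- rest_long: Grey shallow tray with a dark rubber floor, fixed to the bench. Oblong recess 116 mm along its x and 42 mm along its y, for the filter slider, either way round (9 to 10 mm of play each side). Fingers holding the slider must stay above the rim. Floor 3 mm and rim top 8 mm above the bench, rim 6 mm thick. Origin at the centre of its underside (bench height), z up.
- jar: Bystander, to be left where it stands: small round glass jar with a white lid, diameter 37 mm, height 30 mm, loose. Origin at the centre of its underside. (A small loose brass ring, diameter 32 mm and 10 mm high, lies about too.)
- slide_box: Bystander, to be left where it stands: small white box with a clear lid, 51 x 37 mm (x, y), 23 mm high, loose. Origin at the centre of its underside.
Mind the look-alikes: they are no part of the job. Leave any turquoise or yellow look-alike of the slider alone.

How it is judged (in metres and radians):
At the end, for the whole second after the job is handed in: Each accessory stands released, at rest and upright (0.1 rad) on the floor of its own rest: centres within 12 mm (splitter 14, slider 15), its underside under 6 mm above the rest's underside (rim at 8); the slider lies along its recess within 0.35 rad, either way round (horizontal distance between objective and rest_large_round below 0.012 m and z of objective in the frame of rest_large_round below 0.006 m and angle between each of objective, eyepiece, splitter, slider's own z axis and vertical below 0.1 rad and linear speed of each of objective, eyepiece, splitter, slider below 0.02 m/s and contact force between each of objective, eyepiece, splitter, slider and the fingers below 0.1 N and horizontal distance between eyepiece and rest_small_round below 0.012 m and z of eyepiece in the frame of rest_small_round below 0.006 m and horizontal distance between splitter and rest_square below 0.014 m and z of splitter in the frame of rest_square below 0.006 m and horizontal distance between slider and rest_long below 0.015 m and z of slider in the frame of rest_long below 0.006 m and angle between the x axis of slider and the x axis of rest_long, either way round below 0.35 rad); the robot touches nothing.
It fails at once if an accessory is tipped over (more than about 40 degrees) (angle between any of objective, eyepiece, splitter, slider's own z axis and vertical above 0.7 rad).
It fails at once if an accessory is dropped or slammed into its rest (faster than 0.6 m/s within 3 cm of the rest's underside) ((horizontal distance between objective and rest_large_round below 0.03 m and z of objective in the frame of rest_large_round below 0.03 m and linear speed of objective above 0.6 m/s) or (horizontal distance between eyepiece and rest_small_round below 0.03 m and z of eyepiece in the frame of rest_small_round below 0.03 m and linear speed of eyepiece above 0.6 m/s) or (horizontal distance between splitter and rest_square below 0.03 m and z of splitter in the frame of rest_square below 0.03 m and linear speed of splitter above 0.6 m/s) or (horizontal distance between slider and rest_long below 0.03 m and z of slider in the frame of rest_long below 0.03 m and linear speed of slider above 0.6 m/s)).
It fails at once if the glass jar is shifted by more than 20 mm (distance of jar from where it was at the start of the episode above 0.02 m).
It fails at once if the slide box is shifted by more than 20 mm (distance of slide_box from where it was at the start of the episode above 0.02 m).
It also fails if it takes over 112 s, if anything falls off the work surface, if the arm or the gripper's body presses on something with over 40 N, if the wrist force passes 120 N, or if a joint passes its speed limit or range.

### The arm

A 6-joint arm with a two-finger parallel gripper is mounted at the origin on the work surface. World frame = base frame: x ahead of the robot, y to its left, z up, the work surface at z = 0. Lengths are in mm, angles in rad, forces in N, time in s.
With the tool pointing down it reaches from about 300 to 875 mm from the base axis. Payload 4.2 kg.
Tool frame: the origin (TCP) lies on the mounting face of the last link; the fingertips stand 173 mm ahead of it and the grasp point (between the pads) lies 155 mm ahead of it (robot.hold_point_z is the distance from the TCP to the grasp point, in mm); z points along the fingers, y is the line along which they close (so a half turn about z gives the same grasp; the last joint's range is limited). The gripper opens to 85 mm and grips with 20 to 120 N. Pads are 22 mm wide; open, the fingers measure 114 mm over their backs; the gripper's body (76 mm by 85 mm) begins 54 mm behind the grasp point. The pads swing forward as they close: fully open they stand 13 mm farther back than shut.
Start: joints at [-1.277, 0.32, 1.565, -0, 1.257, -0.02], TCP at [177.486, -546.92, 404.738] pointing down, gripper open.
Joint ranges: [-3.11, 3.11], [-0.84, 2.01], [0.21, 2.61], [-1.34, 4.49], [0.05, 2.63], [-2.56, 2.56]. Speed limits (rad/s): [2.57, 2.57, 3.14, 3.14, 3.14, 3.14].

### API

Orientations are given as a unit quaternion [x, y, z, w].
In Python, from workcell import robot, vision, hand_in gives the robot as it stands. The module is installed in compiled form; this text tells all that it offers.
- The arm moves only by the tool carry_out, never from a script. Its argument "increments" is a list that holds one entry, the list of rows, each a list of 7 numbers: the opening, from -1 (shut) to 1 (fully open), then the shift along the tool's x, y, z in units of 50 mm (1.0 is 50 mm), then the turn, a rotation vector about the tool's x, y, z in degrees. A call has exactly 10 rows; each row shifts and turns the commanded pose from where the row before left it, along the tool's axes as they then stand; what a row does not reach is not made up. A row lasts 1/8 s, in which the tool goes at most 62.5 mm and 10.7 degrees, less where a joint would pass 70% of its speed; a pose out of reach is approached as far as the arm can. A call is refused whole if a number of a shift passes 1 or a number of a turn 10.7, either way. A call with a gripper value outside its range is refused whole. The fingers move at their own pace and stop on an object; "force" is the grip in N (left out, the last holds). Time passes only in rows, so rows that do not move let the fingers close, or fill a call up. It gives the time, the measured TCP pose, the force, the opening and the grip force at its end, in the units of the state.
- robot.sense(): the state, without advancing time (a new reading comes with each control period).
- vision.grab_frame(name): name is "side" or "top"; returns the picture (400x640x3 uint8, red, green, blue); there is no depth.
- vision.camera_model(name): a dict with "fovy" (degrees; the focal length in pixels is half the picture's height over the tangent of half this angle, whatever the lens; pixels are square), "cx", "cy" (the principal point, pixels), "rvec" (rotation vector, rad) and "tvec" (3), from world to camera coordinates, as OpenCV has them. Camera axes: x right, y down, z forward; pixel columns grow to the right and rows downward; lengths in mm; the calibration is good to about 2 mm. A picture is of the moment at which its call begins. camera_model takes no time and is no camera call.
- hand_in(): hands the job in; it is judged then, once.
Trained networks look in the newest picture that a camera, given by its name, has taken for a name from the list of things; names that differ only in an ending like _2 or _b are one class to them, and where a whole thing is asked for, a point or a joint stands for the part that bears it (a point fixed in the world has none). Each returns a list of dicts, best first, with "p" (0 to 1); they miss things now and then, are a little off and sometimes report something else, mostly with a low value. They report only what shows in the picture. A call takes as long as a camera call. They do not tell look-alikes from the thing itself.
- vision.silhouettes(camera, name): "region" (400x640 bool, what is visible of it) and "extent" ([left, top, right, bottom] in pixels, round what is visible of it).
- vision.spot_point(camera, name): "centre" ([column, row] in pixels: a listed point, or the origin of a listed thing).
The state is a dict: "time": time; "q": joint angles; "qvel": joint speeds; "joint_torque": joint torques, N m; "position": TCP position; "ee_rot": TCP orientation; "wrist_force": force on the tool from outside, world axes, zero at the start; "moment": the same for the moment, N m; "width": finger opening in mm; "grasp_force": force on a finger pad.
Only numpy, scipy, OpenCV 4.12 (cv2) and the standard library are available. Lean on these libraries where they do the work, as an engineer would, in place of code of your own. Each camera call takes 0.05 s, during which the arm holds its last target. There are 200 camera calls.

## Working session

There is one attempt and no reset: what is moved stays moved. The work goes in short steps, Python scripts to look and compute and a tool call to move; the robot and the scene stay as the last step left them, time stands still between calls to the robot, and variables do not carry over. Pictures are saved under pics/ and viewed, at most 14 in all, crops included, and the job is handed in when it is done.

Besides the shell and the picture viewer there is one more tool, called after "Request:" as a command line: name --argument value ..., lists and objects as JSON in quotes. carry_out: Moves the arm, as the interface text tells. Its arguments: {"type":"object","properties":{"increments":{"type":"array"},"force":{"type":"number"}},"required":["increments"]}

```bash
mkdir -p pics; cat > h.py <<'E'
import numpy as np, cv2
from workcell import robot, vision
def cam(n):
    m=vision.camera_model(n); f=200/np.tan(np.radians(m['fovy'])/2)
    K=np.array([[f,0,m['cx']],[0,f,m['cy']],[0,0,1]]); R=cv2.Rodrigues(np.array(m['rvec'],float))[0]
    return K,R,np.array(m['tvec'],float)
def back(n,uv,z):
    K,R,t=cam(n); c=-R.T@t; d=R.T@np.linalg.inv(K)@np.array([uv[0],uv[1],1.]); return c+d*(z-c[2])/d[2]
def proj(n,P):
    K,R,t=cam(n); p=(R@np.atleast_2d(P).T).T+t; p=p@K.T; return p[:,:2]/p[:,2:]
E
python3 - <<'E'
from h import *
for n in('top','side'):
    im=vision.grab_frame(n); cv2.imwrite(f'pics/{n}0.png',im[:,:,::-1])
    K,R,t=cam(n); print(n,K[0,0],(-R.T@t).round(),R[2].round(2),vision.camera_model(n))
    for o in 'objective eyepiece splitter slider rest_large_round rest_small_round rest_square rest_long jar slide_box'.split():
        for d in vision.spot_point(n,o)[:3]:
            print(o,round(d['p'],2),np.round(d['centre'],1),back(n,d['centre'],0)[:2].round())
s=robot.sense();print(s['position'],s['ee_rot'],s['time'],s['width'])
E
```

```text
top 462.2757606929928 [ 435.   -7. 1166.] [ 0.13  0.01 -0.99] {'fovy': 46.79069087284124, 'cx': 327.58794112011583, 'cy': 199.00096198762017, 'rvec': array([ 2.16306984, -2.14110515,  0.12723902]), 'tvec': array([  -2.96631656,  578.88132922, 1102.04838842])}
objective 0.8 [363.4 244.3] [470. -88.]
eyepiece 0.87 [480.5 210.6] [ 558. -384.]
splitter 0.96 [209.4 280.3] [376. 296.]
slider 0.84 [179.7 132.5] [754. 389.]
slider 0.71 [322.3 145.2] [723.  18.]
slider 0.69 [276.4 162.6] [677. 136.]
rest_large_round 0.71 [285.4 238.7] [482. 108.]
rest_small_round 0.69 [179.6 212.8] [545. 379.]
rest_small_round 0.39 [365.1 246.5] [464. -92.]
rest_square 0.73 [372.  165.2] [ 672. -110.]
rest_square 0.28 [443.5 278.1] [ 388. -287.]
rest_long 0.93 [445.8 277.1] [ 391. -293.]
jar 0.49 [325.2 203.5] [572.   9.]
slide_box 0.73 [419.7 221.8] [ 528. -230.]
side 390.1268338501605 [437. 902. 636.] [ 0.12 -0.82 -0.56] {'fovy': 54.28423549653471, 'cx': 320.8975703546262, 'cy': 195.97164330975994, 'rvec': array([ 0.19386432, -2.70161195,  1.4388366 ]), 'tvec': array([ 567.79530319,   63.41060397, 1040.21457872])}
objective 0.55 [360.  191.6] [467. -74.]
eyepiece 0.71 [339.4 142.4] [ 563. -393.]
eyepiece 0.27 [388.5 288.9] [382. 301.]
splitter 0.56 [388.2 289. ] [383. 301.]
slider 0.94 [273.7 229.3] [678. 136.]
slider 0.9 [268.7 202.4] [722.  18.]
slider 0.69 [244.4 261.5] [717. 262.]
rest_large_round 0.79 [354.4 228. ] [471. 101.]
rest_large_round 0.17 [361.  192.3] [464. -70.]
rest_small_round 0.95 [307.  307.3] [547. 375.]
rest_square 0.93 [296.6 179.6] [ 668. -115.]
rest_square 0.69 [272.6 229.1] [681. 135.]
rest_long 0.72 [387.7 154.5] [ 387. -322.]
jar 0.53 [319.8 203.3] [577.   3.]
jar 0.21 [354.3 230.7] [470. 112.]
slide_box 0.46 [341.6 164.3] [ 539. -231.]
[ 177.47866089 -546.93233348  404.73454041] [9.87717921e-01 1.56247581e-01 1.15567113e-05 4.60607697e-05] 1.1 85.27402569629108
```

View pics/top0.png

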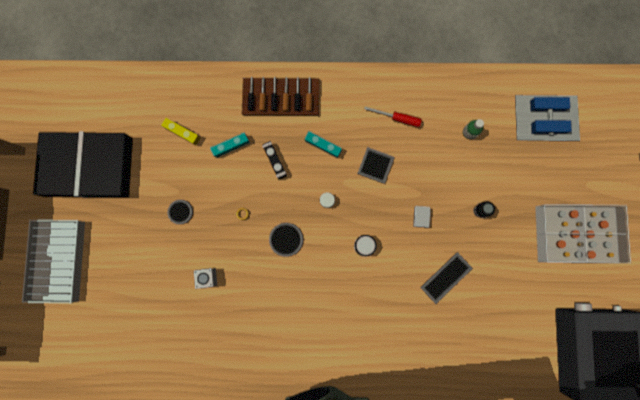

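View pics/side0.png

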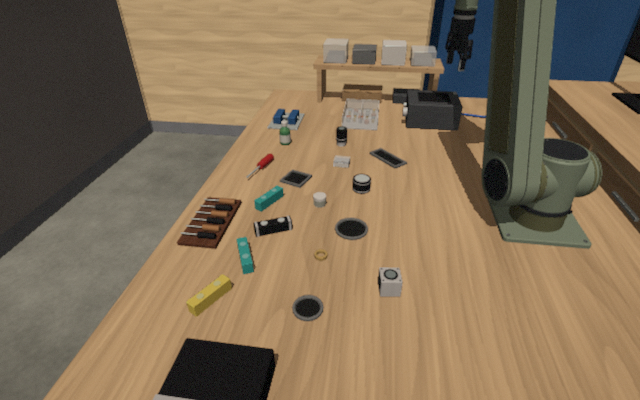

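The top picture shows four slider-like bars: yellow (180,131), turquoise (230,145), turquoise (323,144), and black with aluminium ends (275,160). The black one is the slider. The objective is at (366,245); the jar, with a white lid, is at (328,200). The eyepiece is at (486,210), not the green bottle at (475,128). The splitter is at (204,278). The rests are at (286,239), (180,211), (376,165) and (446,277).

Next I'll fit the models to the silhouettes.

```bash
cat >> h.py <<'E'
from scipy.optimize import minimize
def box(a,b,h): return [np.array([[sx*a/2,sy*b/2,z] for sx in(1,-1) for sy in(1,-1) for z in(0,h)])]
def cyl(*secs):
    th=np.linspace(0,2*np.pi,40,endpoint=False)
    return [np.array([[d/2*np.cos(t),d/2*np.sin(t),z] for t in th for z in(z0,z1)]) for d,z0,z1 in secs]
M=dict(objective=cyl((54,0,38)),eyepiece=cyl((34,0,18),(40,18,58),(36,58,64)),splitter=box(44,44,44),slider=box(96,24,30),
 rest_large_round=cyl((86,0,8)),rest_small_round=cyl((64,0,8)),rest_square=box(74,74,8),rest_long=box(128,54,8),jar=cyl((37,0,30)),slide_box=box(51,37,23))
def render(n,o,x,y,yaw,z=0,S=8):
    c,s=np.cos(yaw),np.sin(yaw); R=np.array([[c,-s,0],[s,c,0],[0,0,1]])
    im=np.zeros((400*4,640*4),np.uint8)
    for p in M[o]:
        uv=proj(n,p@R.T+[x,y,z]); cv2.fillConvexPoly(im,cv2.convexHull(np.round((uv+.5)*4*16-8).astype(np.int32)),255,shift=4)
    return cv2.resize(im,(640,400),interpolation=cv2.INTER_AREA)/255.
def fit(n,o,xy,z=0,yaws=(0,)):
    L=vision.silhouettes(n,o); best=None
    uv=proj(n,[[*xy,z+10]])[0]
    L=[d for d in L if d['region'].any() and np.linalg.norm(np.argwhere(d['region']).mean(0)[::-1]-uv)<25]
    if not L: return None
    m=L[0]['region'].astype(float)
    def c(v): 
        r=render(n,o,v[0],v[1],v[2]/40,z); return 1-np.minimum(m,r).sum()/np.maximum(m,r).sum()
    for y in yaws:
        r=minimize(c,[*xy,y*40],method='Nelder-Mead',options=dict(initial_simplex=np.array([[*xy,y*40],[xy[0]+12,xy[1],y*40],[xy[0],xy[1]+12,y*40],[xy[0],xy[1],y*40+10]]),maxfev=150,xatol=.1,fatol=1e-4))
        if best is None or r.fun<best[1]: best=(np.array([r.x[0],r.x[1],r.x[2]/40]),r.fun,L[0]['p'])
    return best
E
cat > m.py <<'E'
from h import *
G=dict(objective=(465,-82),eyepiece=(558,-385),splitter=(380,298),slider=(677,136),rest_large_round=(476,105),rest_small_round=(546,377),rest_square=(670,-112),rest_long=(390,-295),jar=(575,7),slide_box=(533,-230))
for n in('top','side'):
    vision.grab_frame(n)
    for o,g in G.items():
        ys=(0,.4,.8,1.2) if o in('splitter','rest_square') else (0,.8,1.6,2.4) if o in('slider','rest_long','slide_box') else (0,)
        b=fit(n,o,g,0,ys)
        print(n,o,b and (b[0].round(2),round(1-b[1],2),round(b[2],2)))
im=vision.grab_frame('top'); cv2.imwrite('pics/crop1.png',cv2.resize(im[100:310,150:500,::-1],None,fx=2.2,fy=2.2,interpolation=cv2.INTER_CUBIC))
E
time python3 m.py
```

```text
top objective (array([ 4.6602e+02, -8.9390e+01,  3.1000e-01]), np.float64(0.91), 0.82)
top eyepiece (array([ 5.5619e+02, -3.8039e+02,  1.2000e-01]), np.float64(0.93), 0.59)
top splitter (array([3.8364e+02, 2.9932e+02, 1.4000e-01]), np.float64(0.82), 0.81)
top slider (array([6.7785e+02, 1.3908e+02, 4.7000e-01]), np.float64(0.9), 0.61)
top rest_large_round (array([4.7911e+02, 1.0753e+02, 1.3000e-01]), np.float64(0.97), 0.87)
top rest_small_round (array([5.4656e+02, 3.7797e+02, 1.0000e-01]), np.float64(0.96), 0.91)
top rest_square (array([ 670.74, -117.72,    1.21]), np.float64(0.95), 0.77)
top rest_long (array([ 388.88, -291.63,   -0.82]), np.float64(0.97), 0.84)
top jar (array([5.764e+02, 6.320e+00, 2.600e-01]), np.float64(0.65), 0.6)
top slide_box (array([ 539.01, -232.13,    3.06]), np.float64(0.92), 0.91)
side objective (array([ 4.6768e+02, -9.3030e+01,  3.6000e-01]), np.float64(0.93), 0.76)
side eyepiece (array([ 5.5794e+02, -3.8421e+02,  3.4000e-01]), np.float64(0.94), 0.6)
side splitter (array([3.8441e+02, 2.9826e+02, 9.0000e-02]), np.float64(0.94), 0.88)
side slider (array([680.33, 136.81,   3.58]), np.float64(0.92), 0.88)
side rest_large_round (array([4.8027e+02, 1.0411e+02, 1.1000e-01]), np.float64(0.91), 0.84)
side rest_small_round (array([5.4739e+02, 3.7594e+02, 8.0000e-02]), np.float64(0.91), 0.63)
side rest_square (array([ 670.9 , -121.17,    1.2 ]), np.float64(0.92), 0.84)
side rest_long (array([ 391.68, -295.37,    2.37]), np.float64(0.93), 0.65)
side jar (array([5.7915e+02, 2.0900e+00, 8.0000e-02]), np.float64(0.92), 0.66)
side slide_box (array([ 541.07, -235.45,    3.1 ]), np.float64(0.91), 0.63)
real	0m19.222s
user	0m21.658s
sys	0m4.229s
```

View pics/crop1.png

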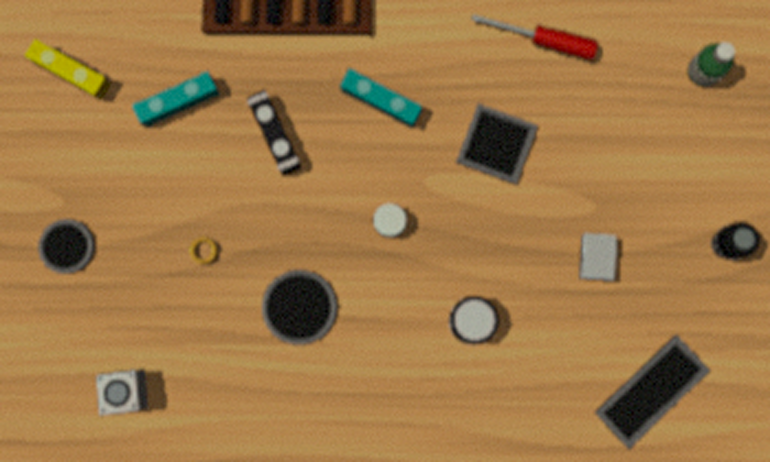

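The crop confirms the choice: the black slider with aluminium ends at crop (274,133) and two turquoise and one yellow look-alikes beside it. The fits from the two cameras agree within about 4 mm. I'll start with the eyepiece.

Request:
carry_out --increments '[[[1,0,0,0,0,0,9],[1,0,0,0,0,0,9],[1,0.95,-0.41,0,0,0,0],[1,0.95,-0.41,0,0,0,0],[1,0.95,-0.41,0,0,0,0],[1,0.95,-0.41,0,0,0,0],[1,0.95,-0.41,0,0,0,0],[1,0.95,-0.41,0,0,0,0],[1,0.95,-0.41,0,0,0,0],[1,0.95,-0.41,0,0,0,0]]]' --force 30

```text
time: 3.5
position: [559.1, -382.2, 404.7]
ee_rot: [1.0, -0.0, 0.0, 0.0]
wrist_force: [0.3, -0.9, -0.8]
width: 85.7
grasp_force: 0.0
```

Request:
carry_out --increments '[[[1,0,0,0.8,0,0,0],[1,0,0,0.8,0,0,0],[1,0,0,0.8,0,0,0],[1,0,0,0.8,0,0,0],[1,0,0,0.6,0,0,0],[1,0,0,0.4,0,0,0],[1,0,0,0,0,0,0],[-1,0,0,0,0,0,0],[-1,0,0,0,0,0,0],[-1,0,0,0,0,0,0]]]'

```text
time: 4.75
position: [557.8, -383.1, 196.1]
ee_rot: [1.0, -0.0, 0.001, 0.0]
wrist_force: [-0.0, 1.7, 3.0]
width: 39.5
grasp_force: 30.3
```

Request:
carry_out --increments '[[[-1,0,0,0,0,0,0],[-1,0,0,0,0,0,0],[-1,0,0,0,0,0,0],[-1,0,0,0,0,0,0],[-1,0,0,-0.1,0,0,0],[-1,0,0,-0.3,0,0,0],[-1,0,0,-0.5,0,0,0],[-1,0,0,-0.6,0,0,0],[-1,0,0,-0.5,0,0,0],[-1,0,0,0,0,0,0]]]'

```text
time: 6.0
position: [558.0, -383.5, 297.7]
ee_rot: [1.0, -0.0, 0.002, 0.002]
wrist_force: [0.5, 0.3, -1.3]
width: 39.0
grasp_force: 30.4
```

Request:
carry_out --increments '[[[-1,-0.02,-0.3,0,0,0,0],[-1,-0.02,-0.6,0,0,0,0],[-1,-0.02,-0.9,0,0,0,0],[-1,-0.02,-0.95,0,0,0,0],[-1,-0.02,-0.95,0,0,0,0],[-1,-0.02,-0.95,0,0,0,0],[-1,-0.02,-0.95,0,0,0,0],[-1,-0.02,-0.95,0,0,0,0],[-1,-0.02,-0.95,0,0,0,0],[-1,-0.02,-0.95,0,0,0,0]]]'

```text
time: 7.25
position: [546.3, 41.6, 293.3]
ee_rot: [1.0, -0.0, -0.002, -0.0]
wrist_force: [0.1, -0.9, -0.7]
width: 39.2
grasp_force: 30.6
```

Request:
carry_out --increments '[[[-1,0,-0.95,0,0,0,0],[-1,0,-0.95,0,0,0,0],[-1,0,-0.95,0,0,0,0],[-1,0,-0.95,0,0,0,0],[-1,0,-0.95,0,0,0,0],[-1,0,-0.8,0,0,0,0],[-1,0,-0.6,0,0,0,0],[-1,0,-0.4,0,0,0,0],[-1,0,-0.2,0,0,0,0],[-1,0,0,0,0,0,0]]]'

```text
time: 8.5
position: [547.6, 376.9, 294.2]
ee_rot: [1.0, 0.0, -0.0, 0.0]
wrist_force: [0.4, 0.1, -1.3]
width: 39.6
grasp_force: 30.6
```

Request:
carry_out --increments '[[[-1,0,0,0.3,0,0,0],[-1,0,0,0.5,0,0,0],[-1,0,0,0.4,0,0,0],[-1,0,0,0.3,0,0,0],[-1,0,0,0.2,0,0,0],[-1,0,0,0.12,0,0,0],[-1,0,0,0.07,0,0,0],[-1,0,0,0.04,0,0,0],[-1,0,0,0,0,0,0],[-1,0,0,0,0,0,0]]]'

```text
time: 9.75
position: [547.9, 377.0, 199.1]
ee_rot: [1.0, -0.0, 0.0, -0.0]
wrist_force: [-1.8, -0.7, 5.0]
width: 39.1
grasp_force: 30.8
```

```bash
python3 - <<'E'
from h import *
print(robot.sense()['position'],robot.sense()['wrist_force'])
im=vision.grab_frame('side'); a=cv2.resize(im[230:350,230:390,::-1],None,fx=4,fy=4,interpolation=cv2.INTER_CUBIC)
cv2.imwrite('pics/e1.png',a)
print(fit('side','eyepiece',(547,377),3))
E
```

```text
[547.90531026 377.016877   199.14245791] [-1.76394915 -0.68922721  5.01142421]
(array([5.45058019e+02, 3.77979157e+02, 1.49762758e-01]), np.float64(0.6083529602352735), 0.47)
```

View pics/e1.png

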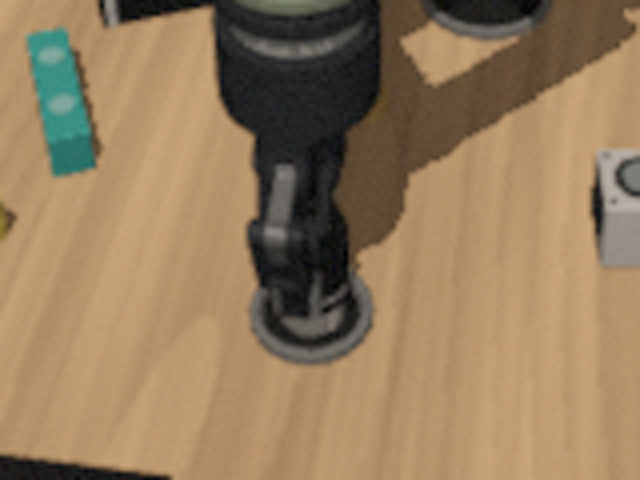

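The foot sits inside the recess ring at (312,315) in the crop, and the +5 N in z shows it has touched the floor. Release, then raise.

Request:
carry_out --increments '[[[1,0,0,0,0,0,0],[1,0,0,0,0,0,0],[1,0,0,0,0,0,0],[1,0,0,0,0,0,0],[1,0,0,-0.2,0,0,0],[1,0,0,-0.4,0,0,0],[1,0,0,-0.7,0,0,0],[1,0,0,-0.8,0,0,0],[1,-0.3,0.2,0,0,0,0],[1,-0.7,0.3,0,0,0,0]]]'

```text
time: 11.1
position: [498.2, 351.9, 304.5]
ee_rot: [1.0, -0.001, 0.002, -0.001]
wrist_force: [-0.7, 0.1, -1.4]
width: 85.7
grasp_force: 0.0
```

Request:
carry_out --increments '[[[1,-0.8,0.4,0,0,0,0],[1,-0.8,0.4,0,0,0,0],[1,-0.68,0.26,0,0,0,0],[1,0,0,0,0,0,-6.3],[1,0,0,0.4,0,0,0],[1,0,0,0.6,0,0,0],[1,0,0,0.5,0,0,0],[1,0,0,0.3,0,0,0],[1,0,0,0.2,0,0,0],[1,0,0,0,0,0,0]]]'

```text
time: 12.35
position: [383.8, 299.0, 203.1]
ee_rot: [0.999, 0.055, -0.0, 0.0]
wrist_force: [-0.6, 0.1, 0.3]
width: 85.1
grasp_force: 0.0
```

Request:
carry_out --increments '[[[1,0,0,0.2,0,0,0],[1,0,0,0.2,0,0,0],[-1,0,0,0,0,0,0],[-1,0,0,0,0,0,0],[-1,0,0,0,0,0,0],[-1,0,0,0,0,0,0],[-1,0,0,0,0,0,0],[-1,0,0,-0.2,0,0,0],[-1,0,0,-0.4,0,0,0],[-1,0,0,-0.6,0,0,0]]]'

```text
time: 13.6
position: [383.3, 298.6, 243.4]
ee_rot: [0.998, 0.055, -0.001, 0.001]
wrist_force: [1.7, -0.5, -1.8]
width: 43.7
grasp_force: 31.5
```

Request:
carry_out --increments '[[[-1,0,0,-0.5,0,0,0],[-1,0,0,-0.3,0,0,0],[-1,0.18,0.34,0,0,0,0],[-1,0.34,0.64,0,0,0,0],[-1,0.48,0.9,0,0,0,0],[-1,0.48,0.9,0,0,0,0],[-1,0.48,0.9,0,0,0,0],[-1,0.48,0.9,0,0,0,0],[-1,0.48,0.9,0,0,0,0],[-1,0.48,0.9,0,0,0,0]]]'

```text
time: 14.85
position: [588.0, -1.1, 283.4]
ee_rot: [0.999, 0.055, -0.0, -0.0]
wrist_force: [0.2, 0.6, -1.0]
width: 43.6
grasp_force: 31.6
```

Request:
carry_out --increments '[[[-1,0.48,0.9,0,0,0,0],[-1,0.48,0.9,0,0,0,0],[-1,0.28,0.5,0,0,0,0],[-1,0.16,0.26,0,0,0,0],[-1,0,0,0,0,0,5],[-1,0,0,0,0,0,8],[-1,0,0,0,0,0,8],[-1,0,0,0,0,0,6.3],[-1,0,0,0,0,0,0],[-1,0,0,0,0,0,0]]]'

```text
time: 16.1
position: [671.0, -118.6, 283.3]
ee_rot: [0.983, -0.181, -0.0, -0.0]
wrist_force: [0.2, 0.2, -1.1]
width: 43.5
grasp_force: 31.5
```

Request:
carry_out --increments '[[[-1,0,0,0.3,0,0,0],[-1,0,0,0.5,0,0,0],[-1,0,0,0.4,0,0,0],[-1,0,0,0.3,0,0,0],[-1,0,0,0.2,0,0,0],[-1,0,0,0.12,0,0,0],[-1,0,0,0.07,0,0,0],[-1,0,0,0.04,0,0,0],[-1,0,0,0,0,0,0],[-1,0,0,0,0,0,0]]]'

```text
time: 17.35
position: [671.4, -119.1, 187.1]
ee_rot: [0.983, -0.182, 0.0, 0.0]
wrist_force: [-0.6, -0.1, -1.7]
width: 44.0
grasp_force: 31.5
```

```bash
python3 - <<'E'
from h import *
im=vision.grab_frame('side'); a=cv2.resize(im[100:240,200:400,::-1],None,fx=4,fy=4,interpolation=cv2.INTER_CUBIC)
im=vision.grab_frame('side')
cv2.imwrite('pics/s1.png',a)
E
```

```text
(no output)
```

View pics/s1.png

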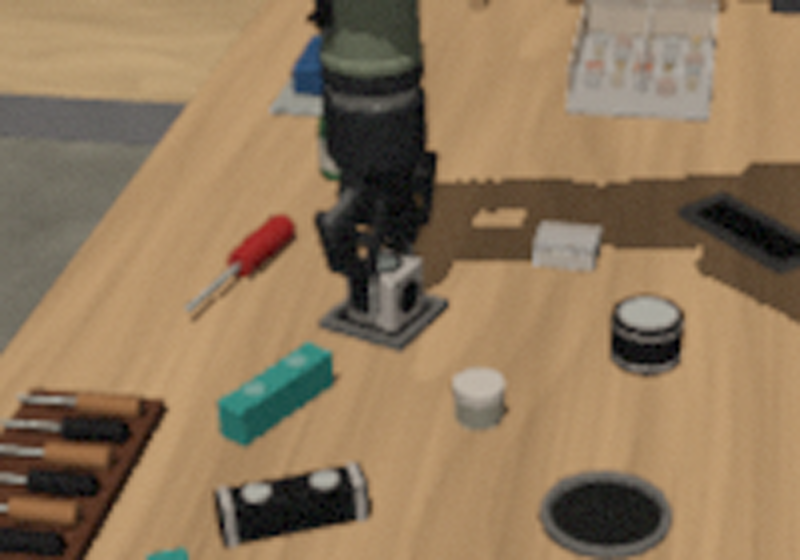

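The cube (crop 390,295) stands inside the square rim and is aligned with it. Release it and go to the objective.

Request:
carry_out --increments '[[[-1,0,0,0.02,0,0,0],[1,0,0,0,0,0,0],[1,0,0,0,0,0,0],[1,0,0,0,0,0,0],[1,0,0,0,0,0,0],[1,0,0,-0.2,0,0,0],[1,0,0,-0.5,0,0,0],[1,0,0,-0.7,0,0,0],[1,0,0,-0.6,0,0,-10],[1,0,0,0,0,0,-10]]]'

```text
time: 18.7
position: [672.0, -119.3, 290.0]
ee_rot: [1.0, -0.006, 0.004, 0.001]
wrist_force: [-0.0, 0.6, 0.7]
width: 85.3
grasp_force: 0.0
```

Request:
carry_out --increments '[[[1,0,0,0,0,0,-1],[1,-0.6,-0.08,0,0,0,0],[1,-0.8,-0.12,0,0,0,0],[1,-0.8,-0.12,0,0,0,0],[1,-0.8,-0.12,0,0,0,0],[1,-0.7,-0.08,0,0,0,0],[1,-0.38,-0.04,0,0,0,0],[1,0,0,0.4,0,0,0],[1,0,0,0.6,0,0,0],[1,0,0,0.5,0,0,0]]]'

```text
time: 19.95
position: [467.0, -91.0, 209.9]
ee_rot: [1.0, -0.002, -0.0, 0.0]
wrist_force: [1.1, -0.7, -0.4]
width: 85.5
grasp_force: 0.0
```

Request:
carry_out --increments '[[[1,0,0,0.3,0,0,0],[1,0,0,0.28,0,0,0],[1,0,0,0,0,0,0],[-1,0,0,0,0,0,0],[-1,0,0,0,0,0,0],[-1,0,0,0,0,0,0],[-1,0,0,0,0,0,0],[-1,0,0,0,0,0,0],[-1,0,0,-0.2,0,0,0],[-1,0,0,-0.4,0,0,0]]]'

```text
time: 21.2
position: [466.8, -90.9, 211.7]
ee_rot: [1.0, -0.0, -0.001, -0.0]
wrist_force: [0.4, -0.7, -1.3]
width: 53.4
grasp_force: 32.0
```

Request:
carry_out --increments '[[[-1,0,0,-0.6,0,0,0],[-1,0,0,-0.4,0,0,0],[-1,0.05,-0.3,0,0,0,0],[-1,0.05,-0.6,0,0,0,0],[-1,0.05,-0.8,0,0,0,0],[-1,0.05,-0.8,0,0,0,0],[-1,0.05,-0.7,0,0,0,0],[-1,0,-0.5,0,0,0,0],[-1,0,-0.24,0,0,0,0],[-1,0,0,0,0,0,0]]]'

```text
time: 22.45
position: [479.5, 106.6, 261.1]
ee_rot: [1.0, 0.001, -0.001, 0.0]
wrist_force: [1.0, 0.1, -1.4]
width: 53.0
grasp_force: 32.1
```

Request:
carry_out --increments '[[[-1,0,0,0.3,0,0,0],[-1,0,0,0.4,0,0,0],[-1,0,0,0.3,0,0,0],[-1,0,0,0.2,0,0,0],[-1,0,0,0.15,0,0,0],[-1,0,0,0.1,0,0,0],[-1,0,0,0.05,0,0,0],[-1,0,0,0.03,0,0,0],[-1,0,0,0,0,0,0],[-1,0,0,0,0,0,0]]]'

```text
time: 23.7
position: [479.9, 106.0, 185.6]
ee_rot: [1.0, -0.0, 0.0, 0.0]
wrist_force: [-0.9, -0.1, 2.7]
width: 53.3
grasp_force: 32.3
```

```bash
python3 - <<'E'
from h import *
im=vision.grab_frame('side'); a=cv2.resize(im[160:270,260:430,::-1],None,fx=4,fy=4,interpolation=cv2.INTER_CUBIC)
cv2.imwrite('pics/o1.png',a)
E
```

```text
(no output)
```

View pics/o1.png

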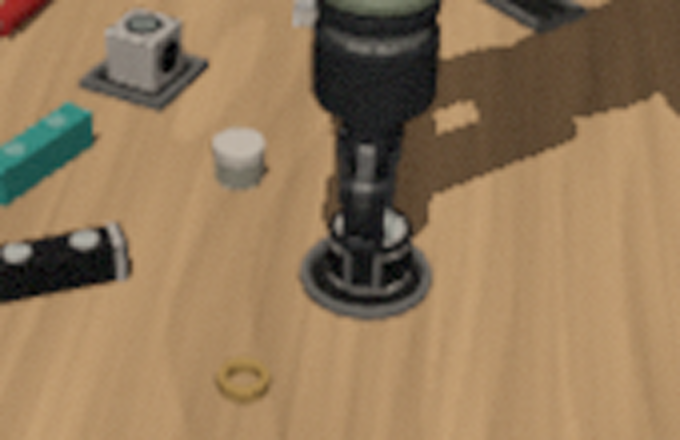

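The objective (crop 370,250) is inside the round recess and touching the floor. The square rest, with the cube in it, looks good at (145,60). Release and go to the slider.

Request:
carry_out --increments '[[[1,0,0,0,0,0,0],[1,0,0,0,0,0,0],[1,0,0,0,0,0,0],[1,0,0,0,0,0,0],[1,0,0,-0.2,0,0,0],[1,0,0,-0.5,0,0,0],[1,0,0,-0.7,0,0,0],[0.3,0,0,-0.6,0,0,0],[0.3,0.3,-0.04,-0.3,0,0,0],[0.3,0.7,-0.12,0,0,0,0]]]'

```text
time: 25.0
position: [529.7, 114.0, 302.8]
ee_rot: [1.0, -0.0, 0.002, -0.0]
wrist_force: [0.2, 0.5, 0.5]
width: 55.7
grasp_force: 0.0
```

Request:
carry_out --increments '[[[0.3,0.8,-0.12,0,0,0,0],[0.3,0.8,-0.12,0,0,0,0],[0.3,0.8,-0.12,0,0,0,0],[0.3,0.59,-0.12,0,0,0,-5.8],[0.3,0,0,0,0,0,-10],[0.3,0,0,0,0,0,-10],[0.3,0,0,0.4,0,0,0],[0.3,0,0,0.6,0,0,0],[0.3,0,0,0.5,0,0,0],[0.3,0,0,0,0,0,0]]]'

```text
time: 26.25
position: [678.6, 137.8, 223.5]
ee_rot: [0.975, 0.223, -0.002, -0.0]
wrist_force: [-0.0, 0.7, 0.5]
width: 55.7
grasp_force: 0.0
```

Request:
carry_out --increments '[[[0.3,0,0,0.4,0,0,0],[0.3,0,0,0.3,0,0,0],[0.3,0,0,0.17,0,0,0],[0.3,0,0,0,0,0,0],[-1,0,0,0,0,0,0],[-1,0,0,0,0,0,0],[-1,0,0,0,0,0,0],[-1,0,0,0,0,0,0],[-1,0,0,0,0,0,0],[-1,0,0,-0.1,0,0,0]]]'

```text
time: 27.5
position: [679.0, 137.8, 186.0]
ee_rot: [0.975, 0.223, -0.001, 0.0]
wrist_force: [-0.2, 0.2, -1.5]
width: 23.5
grasp_force: 29.9
```

Request:
carry_out --increments '[[[-1,0,0,-0.3,0,0,0],[-1,0,0,-0.6,0,0,0],[-1,0,0,-0.6,0,0,0],[-1,0,0,-0.4,0,0,4],[-1,0,0,0,0,0,9],[-1,0,0,0,0,0,8],[-1,0,0,0,0,0,4.8],[-1,-0.18,0.26,0,0,0,0],[-1,-0.36,0.54,0,0,0,0],[-1,-0.52,0.78,0,0,0,0]]]'

```text
time: 28.75
position: [625.4, 58.0, 281.8]
ee_rot: [1.0, 0.001, 0.0, 0.0]
wrist_force: [-0.1, 0.0, -0.6]
width: 23.3
grasp_force: 29.9
```

Request:
carry_out --increments '[[[-1,-0.56,0.84,0,0,0,0],[-1,-0.56,0.84,0,0,0,0],[-1,-0.56,0.84,0,0,0,0],[-1,-0.56,0.84,0,0,0,0],[-1,-0.56,0.84,0,0,0,0],[-1,-0.56,0.84,0,0,0,0],[-1,-0.56,0.84,0,0,0,0],[-1,-0.42,0.62,0,0,0,0],[-1,-0.26,0.36,0,0,0,0],[-1,-0.12,0.19,0,0,0,0]]]'

```text
time: 30.0
position: [388.7, -294.2, 282.1]
ee_rot: [1.0, -0.001, -0.0, 0.0]
wrist_force: [-0.0, -0.3, -1.3]
width: 23.3
grasp_force: 29.9
```

Request:
carry_out --increments '[[[-1,0,0,0,0,0,4.5],[-1,0,0,0,0,0,9],[-1,0,0,0,0,0,9],[-1,0,0,0,0,0,9],[-1,0,0,0,0,0,9],[-1,0,0,0,0,0,5],[-1,0,0,0.3,0,0,0],[-1,0,0,0.4,0,0,0],[-1,0,0,0.3,0,0,0],[-1,0,0,0.2,0,0,0]]]'

```text
time: 31.25
position: [390.0, -293.1, 221.2]
ee_rot: [0.922, -0.386, -0.0, -0.0]
wrist_force: [1.3, -0.2, -1.6]
width: 23.4
grasp_force: 29.9
```

Request:
carry_out --increments '[[[-1,0,0,0.2,0,0,0],[-1,0,0,0.2,0,0,0],[-1,0,0,0.1,0,0,0],[-1,0,0,0,0,0,0],[-1,0,0,0,0,0,0],[-1,0,0,0,0,0,0],[-1,0,0,0,0,0,0],[-1,0,0,0,0,0,0],[-1,0,0,0,0,0,0],[-1,0,0,0,0,0,0]]]'

```text
time: 32.5
position: [390.2, -293.5, 196.7]
ee_rot: [0.922, -0.387, 0.0, 0.0]
wrist_force: [0.1, 1.5, -0.8]
width: 23.5
grasp_force: 29.9
```

```bash
python3 - <<'E'
from h import *
im=vision.grab_frame('side'); a=cv2.resize(im[110:200,330:460,::-1],None,fx=6,fy=6,interpolation=cv2.INTER_CUBIC)
cv2.imwrite('pics/l1.png',a)
E
```

```text
(no output)
```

View pics/l1.png

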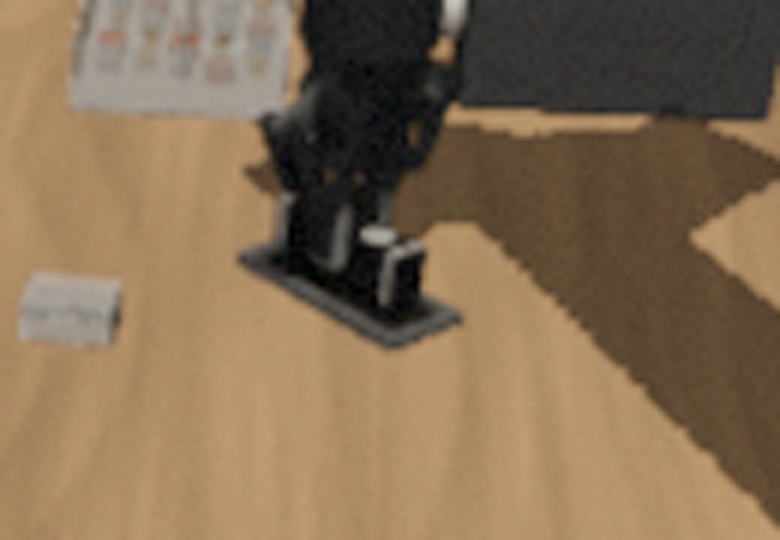

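```bash
python3 - <<'E'
from h import *
im=vision.grab_frame('side'); s=8; x0,y0=360,138
a=cv2.resize(im[y0:y0+42,x0:x0+60,::-1],None,fx=12,fy=12,interpolation=cv2.INTER_CUBIC)
def dr(b,x,y,w,z0,col):
    c,q=np.cos(w),np.sin(w);R=np.array([[c,-q,0],[q,c,0],[0,0,1]])
    for z in (0,1):
        P=[[sx*b[0]/2,sy*b[1]/2,z*b[2]] for sx,sy in((1,1),(1,-1),(-1,-1),(-1,1))]
        uv=(proj('side',np.array(P)@R.T+[x,y,z0])+.5-[x0,y0])*12
        cv2.polylines(a,[uv.round().astype(np.int32)],True,col,1)
dr((128,54,8),391.7,-295.4,-.77,0,(0,0,255))
dr((116,42,0),391.7,-295.4,-.77,8,(0,255,255))
dr((96,24,30),391.7,-295.4,-.793,15,(0,255,0))
cv2.imwrite('pics/l2.png',a)
E
```

```text
(no output)
```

View pics/l2.png

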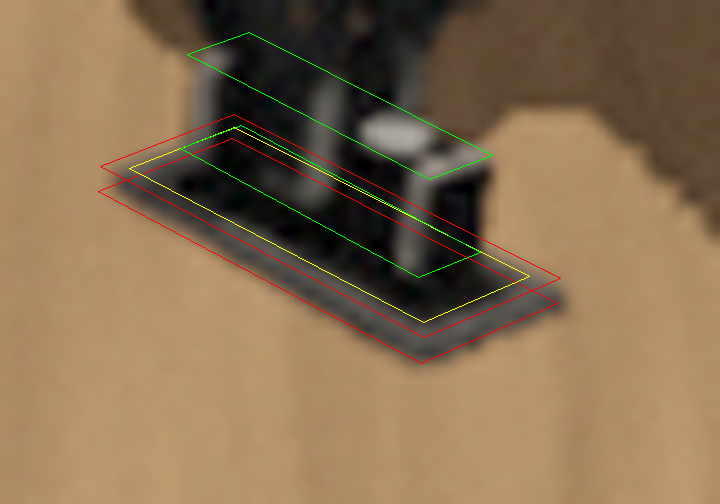

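The wireframe of a centred slider matches the real one to about 1 px, so it is centred over the recess. Lower, release and withdraw.

Request:
carry_out --increments '[[[-1,0,0,0.1,0,0,0],[-1,0,0,0.08,0,0,0],[-1,0,0,0.04,0,0,0],[-1,0,0,0.02,0,0,0],[-1,0,0,0,0,0,0],[-1,0,0,0,0,0,0],[-1,0,0,0,0,0,0],[-1,0,0,0,0,0,0],[-1,0,0,0,0,0,0],[-1,0,0,0,0,0,0]]]'

```text
time: 33.85
position: [390.0, -293.3, 185.5]
ee_rot: [0.922, -0.387, -0.0, -0.0]
wrist_force: [-2.3, 2.0, 9.1]
width: 23.4
grasp_force: 31.1
```

Request:
carry_out --increments '[[[0.3,0,0,0,0,0,0],[0.3,0,0,0,0,0,0],[0.3,0,0,0,0,0,0],[0.3,0,0,-0.1,0,0,0],[0.3,0,0,-0.4,0,0,0],[0.3,0,0,-0.7,0,0,0],[0.3,0,0,-1,0,0,0],[0.3,0,0,-1,0,0,0],[0.3,-0.9,0,-0.6,0,0,0],[0.3,-0.5,0.8,0,0,0,0]]]'

```text
time: 35.1
position: [312.5, -270.4, 377.3]
ee_rot: [0.923, -0.385, 0.003, 0.001]
wrist_force: [0.3, -2.0, 0.5]
width: 55.3
grasp_force: 0.0
```

Request:
carry_out --increments '[[[0.3,0,0.9,0,0,0,0],[0.3,0,0.9,0,0,0,0],[0.3,0,0.9,0,0,0,0],[0.3,0,0.9,0,0,0,0],[0.3,0,0.4,0,0,0,0],[0.3,0,0,0,0,0,0],[0.3,0,0,0,0,0,0],[0.3,0,0,0,0,0,0],[0.3,0,0,0,0,0,0],[0.3,0,0,0,0,0,0]]]'

```text
time: 36.35
position: [170.2, -411.4, 374.8]
ee_rot: [0.922, -0.387, 0.0, 0.0]
wrist_force: [0.4, 0.0, -0.6]
width: 55.7
grasp_force: 0.0
```

```bash
python3 - <<'E'
from h import *
P=dict(objective=('rest_large_round',(479.5,106),(0,)),eyepiece=('rest_small_round',(547,377),(0,)),splitter=('rest_square',(671,-119.5),(1.2,)),slider=('rest_long',(390,-293.5),(-.79,)))
for n in('top','side'):
    im=vision.grab_frame(n); cv2.imwrite(f'pics/{n}f.png',im[:,:,::-1])
    for o,(r,g,y) in P.items():
        b=fit(n,o,g,3,y); print(n,o,b and (b[0].round(2),round(1-b[1],2)))
    for o,g,y in(('jar',(578,4),(0,)),('slide_box',(540,-234),(3.1,))):
        b=fit(n,o,g,0,y); print(n,o,b and (b[0].round(2),round(1-b[1],2)))
im=cv2.imread('pics/topf.png'); b=cv2.imread('pics/sidef.png')
cv2.imwrite('pics/final.png',np.vstack([cv2.resize(im[130:310,150:500],(560,288),interpolation=cv2.INTER_CUBIC),cv2.resize(b[120:340,200:450],(352,310))[:, :].repeat(1,0) if 0 else cv2.resize(b[130:330,130:519],(560,288),interpolation=cv2.INTER_CUBIC)]))
E
```

```text
top objective (array([4.7848e+02, 1.0613e+02, 1.9000e-01]), np.float64(0.95))
top eyepiece (array([5.4593e+02, 3.7646e+02, 2.5000e-01]), np.float64(0.84))
top splitter (array([ 670.  , -118.93,    1.21]), np.float64(0.95))
top slider (array([ 389.96, -293.3 ,   -0.78]), np.float64(0.93))
top jar (array([5.7766e+02, 5.6300e+00, 2.0000e-02]), np.float64(0.91))
top slide_box (array([ 540.24, -228.89,    3.15]), np.float64(0.78))
side objective (array([4.8016e+02, 1.0217e+02, 3.0000e-01]), np.float64(0.89))
side eyepiece (array([5.4724e+02, 3.7445e+02, 9.0000e-02]), np.float64(0.94))
side splitter (array([ 671.38, -122.26,    1.2 ]), np.float64(0.94))
side slider (array([ 392.11, -297.99,   -0.82]), np.float64(0.89))
side jar (array([5.7927e+02, 1.0200e+00, 5.0000e-02]), np.float64(0.9))
side slide_box (array([ 541.11, -235.48,    3.1 ]), np.float64(0.89))
```

View pics/final.png

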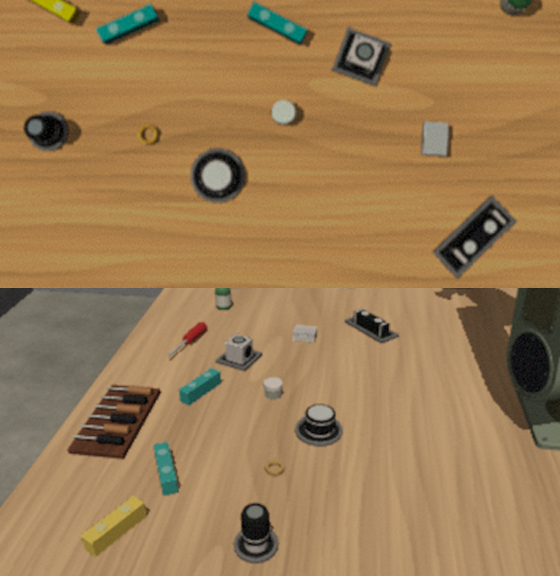

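All four accessories stand in their rests. In the top half of the picture: eyepiece (47,130), objective (218,175), splitter (363,55), slider (475,236). The fits put each within about 3 mm of its rest's centre, and the jar and slide box have not been moved.

```bash
python3 -c "
from workcell import hand_in
print(hand_in())"
```

```text
the job is handed in; nothing more can be done
None
```

I placed all four accessories in their matching rests, each measured within about 3 mm of its rest's centre; the jar and slide box stand where they were, and the job is handed in (hand_in gave no verdict).

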